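# Hold a clamp-jaw block flush on the disc sander's tilted table

### The arm

A 6-joint arm with a two-finger parallel gripper is mounted at the origin on the work surface. World frame = base frame: x ahead of the robot, y to its left, z up, the work surface at z = 0. Lengths are in mm, angles in rad, forces in N, time in s.
With the tool pointing down it reaches from about 300 to 775 mm from the base axis. Payload 14.6 kg.
Tool frame: the origin (TCP) lies on the mounting face of the last link; the fingertips stand 199 mm ahead of it and the grasp point (between the pads) lies 180 mm ahead of it; z points along the fingers, y is the line along which they close (so a half turn about z gives the same grasp; the last joint's range is limited). The gripper opens to 94 mm and grips with 3 to 60 N. Pads are 16 mm wide; open, the fingers measure 119 mm over their backs; the gripper's body (75 mm by 177 mm) begins 78 mm behind the grasp point.
Start: joints at [1.164, 0.3, 1.521, -0, 1.321, -0.067], TCP at [183.312, 518.544, 404.646] pointing down, gripper open.
Joint ranges: [-3.03, 3.03], [-0.79, 2.21], [0.23, 2.52], [-1.04, 4.18], [0, 3.07], [-2.55, 2.55]. Speed limits (rad/s): [2.22, 2.22, 2.57, 3.14, 3.14, 3.14].

### API

Orientations are given as [roll, pitch, yaw] about the fixed x, y, z axes, in that order (R = Rz(yaw) Ry(pitch) Rx(roll)).
In Python, from cell import manip gives the robot as it stands. The module is installed in compiled form; this text tells all that it offers.
- The arm moves only by the shell command python3 -m creep 'ROWS' [FORCE]. ROWS is a JSON object of lists of equal length, an entry for each row: "slide": the shift along the world's x, y, z in cm, a list of three; "turn": the turn about the world's z in rad; "claw": the opening, from 0 (shut) to 1 (fully open). A call has 1 to 8 rows; each row shifts and turns the commanded pose from where the row before left it; what a row does not reach is not made up. A row lasts 1/8 s, in which the tool goes at most 62.5 mm and 10.7 degrees, less where a joint would pass 70% of its speed; a pose out of reach is approached as far as the arm can. A call with a gripper value outside its range is refused whole. The fingers move at their own pace and stop on an object; FORCE is the grip in N (left out, the last holds). Time passes only in rows, so rows that do not move let the fingers close. It gives the time, the measured TCP pose, the force, the opening and the grip force at its end, in the units of the state.
- manip.read_state(): the state, without advancing time (a new reading comes with each control period).
- manip.camera(name): name is "side" or "top" or "wrist"; returns (picture, depth): 384x512x3 uint8, red, green, blue; 384x512 float32, mm along the optical axis (not along the pixel's ray), 0 where there is no reading.
- manip.calibration(name): a dict with "intrinsics" (3x3 intrinsics, pixels), "k1" (the pictures are not rectified: a ray, as slopes to the right and down, at radius r is drawn at 1 + k1 r^2 times it, then the intrinsics apply), "pose" (4x4, takes a point from camera to world coordinates). Camera axes: x right, y up, looking along -z (the intrinsics and any distortion apply to the point x, -y, -z); pixel columns grow to the right and rows downward; lengths in mm; the calibration is good to about 2 mm. A picture is of the moment at which its call begins: read the wrist's pose just before it. calibration takes no time and is no camera call; for the wrist camera it gives the pose at the moment of the call.
- manip.sign_off(): hands the job in; it is judged then, once.
Trained networks look in the newest picture that a camera, given by its name, has taken for a name from the list of things; names that differ only in an ending like _2 or _b are one class to them, and where a whole thing is asked for, a point or a joint stands for the part that bears it (a point fixed in the world has none). Each returns a list of dicts, best first, with "score" (0 to 1); they miss things now and then, are a little off and sometimes report something else, mostly with a low value. They report only what shows in the picture. A call takes as long as a camera call.
- manip.cut_out(query, camera): "mask" (384x512 bool, what is visible of it) and "position" ([column, row] in pixels, amid what is visible of it).
The state is a dict: "clock": time; "joints": joint angles; "qd": joint speeds; "effort": joint torques, N m; "eef_pos": TCP position; "eef_rot": TCP orientation; "wrist_force": force on the tool from outside, world axes, zero at the start; "moment": the same for the moment, N m; "finger_gap": finger opening in mm; "finger_force": force on a finger pad.
Only numpy, scipy, OpenCV 4.12 (cv2) and the standard library are available. Lean on these libraries where they do the work, as an engineer would, in place of code of your own. Each camera call takes 0.05 s, during which the arm holds its last target. There are 200 camera calls.

### The job

Slide the bench vise's front jaw open, lift the drilled beech block out of it, tilt the block to match the slope of the disc sander's table and lay it there in front of the disc: its whole underside flush with the table, its plain undrilled end facing the disc squarely and just short of it, a finger's width or less away without touching. Finish while holding it there: keep the block in the gripper and press it lightly but definitely against the table, do not let go. Leave the vise open and the table's tilt as it is set, and do not disturb the other things on the bench.

Things in the scene. Friction and masses are not known exactly. Their poses are not given: they have to be found in the camera images.
- block: the work: square-ended beech block, 120 long (its x), 40 wide (y), 50 high (z), about 0.17 kg. Origin: centre of its underside. Two 13 mm holes run from top to underside at x = -4 and -40; the plain half, +x, is its nose. It stands upright between the vise's jaws with 0.5 mm of play each side, its underside 30 above the bench, its top 22 above the jaws' tops, its nose to the vise's +y.
- block_nose (a point): middle of the lower edge of the block's nose end (x = +60, y = 0, z = 0 in the block's frame).
- vise: bench vise bolted down: iron bed and two wood-lined iron jaws 176 wide (vise y), tops 58 above the bench. Origin: on the bench under the middle of the closed gap, 41 wide. Rear jaw (vise +x, inner face at x = +20.5) fixed; front jaw (-x, nearer the robot) slides. The block's middle is at y = +11 to +23, x = 0, so at the jaws' -y end at least 37 mm of the gap is empty.
- vise_jaw (a joint): travel of the front jaw in m: 0 closed on the block, growing to 0.06 as it slides along the vise's -x. Its quick release is already tripped: it slides by hand with about 6 N of drag and stays where it is left.
- jaw_end (a point): point on top of the front jaw, mid-thickness, 18 mm from its -y end, beside the empty part of the gap; moves with the jaw. Axes as the vise's. There the jaw is 38 thick along x with flat upright faces 27 deep, and can be pinched across its thickness from above, one finger in the gap.
- sander: 8 inch bench disc sander, bolted down, switched off. Origin: on the bench under the middle of the table's tilt axis. Its table stands before the upright disc, on the sander's -y side (the robot's right); the motor is behind the disc.
- sander_disc: the sander's upright abrasive disc, 203 across, free to turn by hand. Origin: on its axis, 145 above the bench, in the plane of the table's tilt axis; its face is 3 mm behind that plane (sander y = +3).
- sander_table: the sander's table: flat aluminium plate 280 (x) by 150 (y), 12 thick, slotted along x from 82 to 102 mm below its upper edge. Hinged along its upper edge, 140 above the bench, beside the disc; locked sloping down away from the disc at anything from 15 to 33 degrees to the level. Origin: middle of the upper edge, on the upper face.
- table_face (a point): centre of the table's upper face, 75 mm down the slope from its upper edge. Its z is the face's outward normal, y points up the slope to the disc, x runs along the disc. A block pressed on the face in a slack grip (about 5 N) rocks between the finger pads and settles flush.
- table_low_edge (a point): middle of the table's lower edge, on its upper face, 75 mm further down the slope. Axes as table_face.
- mate: finished mate of the block, same size, nose end cut to a slope; lies on the bench. Leave alone.
- glue: white glue bottle, diameter 64, 190 high, standing at the back. Origin: centre of its underside.
- mallet: turned wooden carver's mallet standing on its head, diameter 86, 246 high, right of the vise towards the back. Origin: centre of its underside.
- try_square: try square lying behind the vise, stock 120 long, blade 150 long.
- tape: roll of masking tape lying flat, diameter 100, 25 high, front right.
- spindle_1: clamp spindle: wooden handle and steel rod, 220 long, 30 thick, lying in front of the vise.
- spindle_2: a second clamp spindle, lying at the back.

How it is judged:
By the outcome, as a careful person would: the job done as asked, in the order asked, and still so for the second after the job is handed in, while the arm keeps its last pose, push and grip.
It also fails if it takes over 42 s, if anything falls off the work surface, if the arm or the gripper's body presses on something with over 40 N, if the wrist force passes 120 N, or if a joint passes its speed limit or range.

## Working session

There is one attempt and no reset: what is moved stays moved. The work goes in short steps, Python scripts to look and compute and a shell command to move; the robot and the scene stay as the last step left them, time stands still between calls to the robot, and variables do not carry over. Pictures are saved under pics/ and viewed, at most 10 in all, crops included, and the job is handed in when it is done.

```bash
mkdir -p pics; cat > h.py <<'E'
import numpy as np, cv2
from cell import manip
def snap(n):
    c=manip.calibration(n); p,d=manip.camera(n); return c,p,d
def cloud(c,d,uv=None):
    K=np.array(c["intrinsics"]);k=c["k1"];T=np.array(c["pose"])
    if uv is None:
        v,u=np.nonzero(d>0); 
    else: u,v=np.array(uv).T.astype(int)
    z=d[v,u]
    q=cv2.undistortPoints(np.stack([u,v],1).astype(float)[:,None],K,np.array([k,0,0,0,0.]))[:,0]
    P=np.stack([q[:,0]*z,-q[:,1]*z,-z],1)
    return P@T[:3,:3].T+T[:3,3],u,v
E
python3 - <<'E'
from h import *
s=manip.read_state();print({k:np.round(v,3) for k,v in s.items()})
for n in ["top","side"]:
    c,p,d=snap(n);np.savez(f"{n}0.npz",p=p,d=d)
    print(n,np.round(c["pose"],3).tolist(),c["intrinsics"],c["k1"])
    cv2.imwrite(f"pics/{n}0.png",p[:,:,::-1])
    for q in ["block","vise","vise_jaw","sander_table","sander_disc","sander","mallet","glue","mate"]:
        for r in manip.cut_out(q,n)[:2]:
            m=r["mask"]&(d>0); v,u=np.nonzero(m)
            if len(u)<5: continue
            P,_,_=cloud(c,d,np.stack([u,v],1))
            print(q,round(r["score"],2),np.round(r["position"]),np.round(np.percentile(P,[5,50,95],axis=0)).tolist())
E
```

```text
{'clock': np.float64(0.0), 'joints': array([ 1.164,  0.3  ,  1.522, -0.   ,  1.321, -0.067]), 'qd': array([-0.001, -0.001, -0.001, -0.001, -0.001,  0.001]), 'effort': array([ 1.0000e-03, -5.3180e+01, -3.5274e+01,  7.1000e-02,  2.4000e-02,
       -0.0000e+00]), 'eef_pos': array([183.307, 518.524, 404.083]), 'eef_rot': array([-3.14 , -0.   ,  2.802]), 'wrist_force': array([0.1  , 0.541, 0.264]), 'moment': array([ 0.012,  0.002, -0.001]), 'finger_force': np.float64(0.0), 'finger_gap': np.float64(93.888)}
top [[-0.022, 0.992, -0.121, 405.713], [-1.0, -0.023, -0.004, -96.423], [-0.007, 0.121, 0.993, 1221.933], [0.0, 0.0, 0.0, 1.0]] [[403.05580916   0.         254.54019921]
 [  0.         403.05580916 192.15280246]
 [  0.           0.           1.        ]] 0.03936887200424442
block 0.82 [306. 189.] [[534.0, -293.0, 57.0], [555.0, -239.0, 80.0], [575.0, -185.0, 83.0]]
vise 0.62 [312. 201.] [[430.0, -336.0, 10.0], [512.0, -260.0, 44.0], [632.0, -185.0, 60.0]]
vise_jaw 0.76 [312. 202.] [[461.0, -326.0, 38.0], [508.0, -251.0, 57.0], [532.0, -182.0, 61.0]]
sander_table 0.8 [155. 209.] [[375.0,
[... 1600 characters left out ...]
 142.0], [490.0, 247.0, 186.0], [581.0, 255.0, 241.0]]
sander 0.88 [192. 155.] [[372.0, 120.0, 14.0], [472.0, 230.0, 121.0], [621.0, 469.0, 238.0]]
sander 0.18 [245. 331.] [[291.0, -477.0, 2.0], [333.0, -437.0, 23.0], [378.0, -389.0, 27.0]]
mallet 0.75 [355. 239.] [[663.0, -421.0, 23.0], [689.0, -394.0, 105.0], [716.0, -366.0, 233.0]]
mallet 0.63 [285. 232.] [[533.0, -303.0, 42.0], [552.0, -267.0, 80.0], [575.0, -197.0, 83.0]]
glue 0.76 [302. 178.] [[735.0, -53.0, 10.0], [751.0, -39.0, 93.0], [780.0, -12.0, 185.0]]
mate 0.62 [198. 227.] [[329.0, -103.0, 6.0], [365.0, -77.0, 41.0], [418.0, -41.0, 52.0]]
mate 0.25 [205. 163.] [[374.0, 115.0, 69.0], [491.0, 176.0, 102.0], [627.0, 237.0, 137.0]]
```

View pics/top0.png

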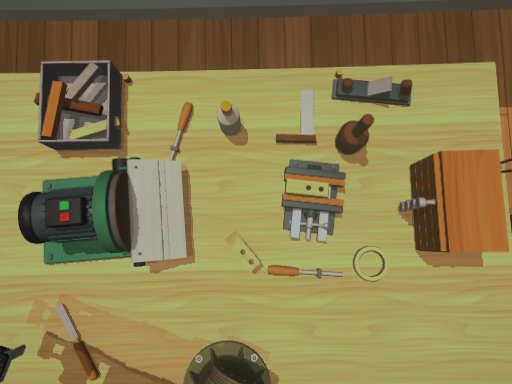

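View pics/side0.png

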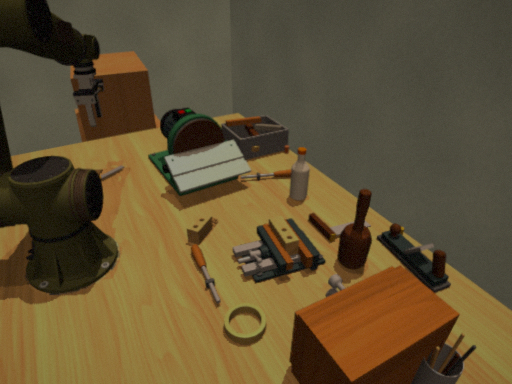

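```bash
python3 - <<'E'
from h import *
for n in ["top","side"]:
    z=np.load(f"{n}0.npz");d=z["d"];c=manip.calibration(n)
    P,u,v=cloud(c,d)
    near=(abs(P[:,0]-550)<110)&(abs(P[:,1]+250)<130)
    for nm,lo,hi in [("block",74,90),("jaws",52,66)]:
        m=near&(P[:,2]>lo)&(P[:,2]<hi)
        Q=P[m]
        # clean: core by opening
        print(n,nm,m.sum(),np.round(np.median(Q[:,2]),1))
        lab=np.zeros(d.shape,np.uint8);lab[v[m],u[m]]=1
        nc,L,st,_=cv2.connectedComponentsWithStats(lab,connectivity=4)
        for i in range(1,nc):
            if st[i,4]<40: continue
            k=m.copy();k[m]=L[v[m],u[m]]==i
            r=cv2.minAreaRect(P[k][:,:2].astype(np.float32));print("  ",st[i,4],np.round(r[0],1),np.round(r[1],1),round(r[2],1),np.round(P[k].mean(0),1))
    # table plane
    m=(P[:,0]>385)&(P[:,0]<615)&(P[:,1]>100)&(P[:,1]<235)&(P[:,2]>60)&(P[:,2]<145)
    Q=P[m]
    for _ in range(8):
        A=np.c_[Q[:,:2],np.ones(len(Q))];w=np.linalg.lstsq(A,Q[:,2],rcond=None)[0];r=Q[:,2]-A@w;Q=Q[abs(r)<max(2,2*np.median(abs(r)))]
    g=np.hypot(w[0],w[1]);print(n,"slope",np.degrees(np.arctan(g)),"updir yaw",np.degrees(np.arctan2(w[1],w[0])),"w",w,len(Q),np.abs(r).mean())
    on=(abs(P[:,2]-(P[:,:2]@w[:2]+w[2]))<3)&(abs(P[:,0]-500)<170)&(P[:,1]>90)&(P[:,1]<270)
    r=cv2.minAreaRect(P[on][:,:2].astype(np.float32));print("  table rect",np.round(r[0],1),np.round(r[1],1),r[2], np.round(cv2.boxPoints(r)).tolist())
    th=np.arctan2(w[1],w[0]);up=np.array([np.cos(th),np.sin(th)])
    # upper edge z=140 : line point
    x0=np.array([495,180.]);t=(140-(x0@w[:2]+w[2]))/g;print("  z140 pt",x0+t*up)
    # disc face
    m=(abs(P[:,0]-495)<80)&(P[:,1]>225)&(P[:,1]<275)&(P[:,2]>150)&(P[:,2]<225)
    Q=P[m];
    for _ in range(8):
        A=np.c_[Q[:,0],np.ones(len(Q))];wd=np.linalg.lstsq(A,Q[:,1],rcond=None)[0];r=Q[:,1]-A@wd;Q=Q[abs(r)<max(2,2*np.median(abs(r)))]
    print("  disc slope deg",np.degrees(np.arctan(wd[0])),"y at 495",wd[0]*495+wd[1],len(Q))
E
```

```text
top block 562 79.9
   560 [ 555.2 -240.9] [120.   40.8] 82.4 [ 555.  -239.4   79.9]
top jaws 1585 57.6
   746 [ 592.  -267.4] [174.3  41.5] 83.0 [ 592.6 -269.2   57.6]
   805 [ 513.4 -257.6] [175.1  39.2] 82.1 [ 513.5 -257.1   57.7]
top slope 29.257321698859002 updir yaw 93.66084842535436 w [-0.03576866  0.5590517  21.46123461] 2090 0.9558605350071016
  table rect [500.8 191.4] [279.  156.9] 3.3297183513641357 [[357.0, 262.0], [366.0, 105.0], [645.0, 121.0], [636.0, 278.0]]
  z140 pt [490.94064721 243.44627456]
  disc slope deg 3.3278668010617487 y at 495 248.76432766722425 501
side block 410 80.6
   408 [ 557.2 -241.2] [124.6  41.2] 80.8 [ 555.  -246.9   80.2]
side jaws 1155 58.6
   1136 [ 553.4 -266.1] [177.  119.1] 82.0 [ 545.5 -277.5   58.5]
side slope 29.154519805779554 updir yaw 93.24721587507963 w [-0.03159843  0.5569442  21.3302901 ] 1046 0.9389185770740673
  table rect [502.6 193.7] [282.9 166.3] 3.7962167263031006 [[356.0, 267.0], [367.0, 101.0], [649.0, 120.0], [638.0, 286.0]]
  z140 pt [491.54137414 240.96066833]
  disc slope deg 3.0864705470232083 y at 495 246.41206920170222 447
```

```bash
python3 -m creep '{"slide":[[2,-5.3,0],[2,-5.3,0],[2,-5.3,0],[2,-5.3,0],[2,-5.3,0],[2,-5.3,0],[2,-5.3,0],[2,-5.3,0]],"turn":[-0.17,-0.17,-0.17,-0.17,-0.17,-0.17,-0.17,-0.17],"claw":[0.66,0.66,0.66,0.66,0.66,0.66,0.66,0.66]}' 10
python3 -m creep '{"slide":[[2,-5.3,-1],[2,-5.3,-1],[2,-5.3,-1],[2,-5.3,-1],[2,-5.3,-1],[2,-5.3,-1],[2,-5,-1],[2,-4,-1]],"turn":[0,0,0,0,0,0,0,0],"claw":[0.66,0.66,0.66,0.66,0.66,0.66,0.66,0.66]}'
```

```text
clock: 2.0
eef_pos: [343.4, 92.8, 405.0]
eef_rot: [3.141, -0.0, 1.436]
wrist_force: [0.9, 1.2, -0.0]
finger_gap: 61.7
finger_force: 0.0
clock: 3.0
eef_pos: [503.6, -315.5, 324.2]
eef_rot: [3.142, 0.0, 1.441]
wrist_force: [-0.6, 0.9, 0.7]
finger_gap: 62.1
finger_force: 0.0
```

```bash
python3 - <<'E'
from h import *
s=manip.read_state();print(s["eef_pos"],s["eef_rot"])
c,p,d=snap("wrist");np.savez("w1.npz",p=p,d=d);cv2.imwrite("pics/w1.png",p[:,:,::-1])
print(np.round(c["pose"],2).tolist())
P,u,v=cloud(c,d)
near=(abs(P[:,0]-550)<130)&(abs(P[:,1]+250)<150)
for nm,lo,hi in [("block",74,88),("jaws",54,62)]:
    m=near&(P[:,2]>lo)&(P[:,2]<hi)
    lab=np.zeros(d.shape,np.uint8);lab[v[m],u[m]]=1
    nc,L,st,_=cv2.connectedComponentsWithStats(lab,connectivity=4)
    for i in range(1,nc):
        if st[i,4]<300: continue
        k=m.copy();k[m]=L[v[m],u[m]]==i
        r=cv2.minAreaRect(P[k][:,:2].astype(np.float32));print(nm,st[i],np.round(r[0],1),np.round(r[1],1),round(r[2],1),np.round(cv2.boxPoints(r)).tolist(),np.median(P[k][:,2]))
E
```

```text
[ 503.62046763 -315.54956865  324.15466958] [3.14153805e+00 3.76683949e-05 1.44079896e+00]
[[0.99, 0.12, 0.04, 515.54], [-0.13, 0.95, 0.28, -233.2], [-0.0, -0.28, 0.96, 303.92], [0.0, 0.0, 0.0, 1.0]]
block [  285     0    72   187 10923] [ 556.6 -240.8] [119.3  40.4] 82.4 [[529.0, -297.0], [569.0, -303.0], [585.0, -184.0], [544.0, -179.0]] 79.55009233664646
block [464 220  40  73 912] [ 667.6 -370. ] [57.1 12.5] 77.0 [[655.0, -396.0], [667.0, -399.0], [680.0, -344.0], [668.0, -341.0]] 81.23496214708733
jaws [  231     0    57   239 12179] [ 514.7 -258.3] [174.2  38.7] 82.4 [[484.0, -342.0], [522.0, -347.0], [545.0, -174.0], [507.0, -169.0]] 57.56542417793662
jaws [  330     0    75   239 10920] [ 593.5 -268.4] [175.1  39.9] 82.1 [[562.0, -352.0], [601.0, -358.0], [625.0, -184.0], [586.0, -179.0]] 57.35678025148532
jaws [450 212  29  63 394] [ 668.3 -370.8] [56.3 12.1] 78.1 [[657.0, -397.0], [668.0, -400.0], [680.0, -345.0], [668.0, -342.0]] 58.052235353722565
```

View pics/w1.png

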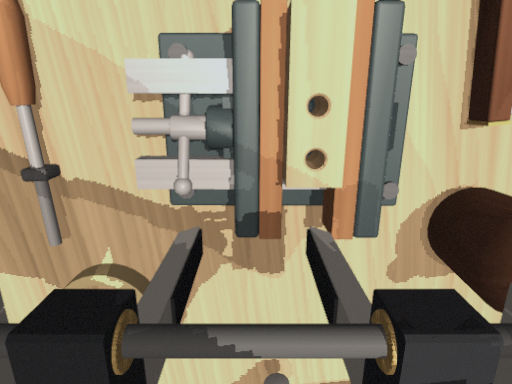

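```bash
python3 -m creep '{"slide":[[0.15,-1.2,-1.5],[0,0,-2.5],[0,0,-2.5],[0,0,-2.2],[0,0,0],[0,0,0],[0,0,0],[0,0,0]],"turn":[0,0,0,0,0,0,0,0],"claw":[0.66,0.66,0.66,0.66,0.3,0.3,0.3,0.3]}' 15
```

```text
clock: 4.05
eef_pos: [505.0, -325.5, 238.8]
eef_rot: [3.14, 0.001, 1.442]
wrist_force: [-0.2, 1.3, 7.4]
finger_gap: 38.0
finger_force: 15.0
```

```bash
python3 -m creep '{"slide":[[0,0,0.2],[-0.99,0.13,0],[-0.99,0.13,0],[-0.99,0.13,0],[-0.99,0.13,0],[-0.99,0.13,0],[-0.3,0.04,0],[0,0,0]],"turn":[0,0,0,0,0,0,0,0],"claw":[0.3,0.3,0.3,0.3,0.3,0.3,0.3,0.3]}' 25
```

```text
clock: 5.05
eef_pos: [451.9, -318.6, 238.9]
eef_rot: [-3.14, -0.0, 1.442]
wrist_force: [-0.6, -3.5, -12.4]
finger_gap: 37.9
finger_force: 25.0
```

```bash
python3 -m creep '{"slide":[[0,0,0],[0,0,0],[0,0,3],[0,0,4],[3.5,2.6,0],[3.5,2.6,0],[3.4,2.6,0],[0,0,0]],"turn":[0,0,0,0,0,0,0,0],"claw":[0.66,0.66,0.66,0.66,0.66,0.66,0.66,0.66]}' 20
python3 - <<'E'
from h import *
s=manip.read_state();print(s["eef_pos"],s["eef_rot"],s["finger_gap"])
c,p,d=snap("wrist");cv2.imwrite("pics/w2.png",p[:,:,::-1])
P,u,v=cloud(c,d)
near=(abs(P[:,0]-520)<160)&(abs(P[:,1]+250)<150)
for nm,lo,hi in [("block",74,88),("jaws",54,62)]:
    m=near&(P[:,2]>lo)&(P[:,2]<hi)
    lab=np.zeros(d.shape,np.uint8);lab[v[m],u[m]]=1
    nc,L,st,_=cv2.connectedComponentsWithStats(lab,connectivity=4)
    for i in range(1,nc):
        if st[i,4]<300: continue
        k=m.copy();k[m]=L[v[m],u[m]]==i
        r=cv2.minAreaRect(P[k][:,:2].astype(np.float32));print(nm,st[i],np.round(r[0],1),np.round(r[1],1),round(r[2],1),np.round(cv2.boxPoints(r)).tolist(),np.median(P[k][:,2]))
E
```

```text
clock: 6.05
eef_pos: [557.9, -238.7, 309.8]
eef_rot: [3.141, -0.0, 1.445]
wrist_force: [-0.1, -0.4, -0.4]
finger_gap: 61.7
finger_force: 0.0
[ 557.85871675 -238.68690928  309.79367023] [ 3.14103287e+00 -1.24189239e-05  1.44493804e+00] 61.66086465517452
block [ 221  136   63  165 9099] [ 556.6 -241.1] [121.   40.1] 82.4 [[529.0, -298.0], [569.0, -304.0], [584.0, -184.0], [545.0, -178.0]] 79.74202687461153
jaws [  95  124   66  180 7979] [ 464.  -235.9] [146.1  38. ] 82.5 [[436.0, -306.0], [473.0, -311.0], [492.0, -166.0], [455.0, -161.0]] 57.905434287098984
jaws [ 224  126  113  198 8600] [ 583.4 -262. ] [166.6  78.8] 89.4 [[543.0, -345.0], [622.0, -346.0], [624.0, -179.0], [545.0, -178.0]] 57.55265783651265
```

View pics/w2.png

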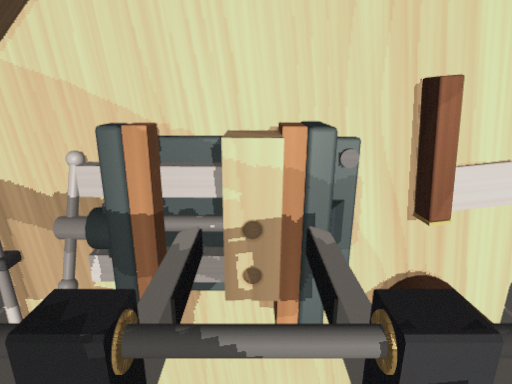

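```bash
python3 -m creep '{"slide":[[-0.1,0,-2.4],[0,0,-2.45],[0,0,0],[0,0,0],[0,0,0],[0,0,1],[0,0,3],[0,0,4]],"turn":[0,0,0,0,0,0,0,0],"claw":[0.66,0.66,0.3,0.3,0.3,0.3,0.3,0.3]}' 20
```

```text
clock: 7.1
eef_pos: [555.1, -240.4, 342.2]
eef_rot: [-3.14, -0.001, 1.442]
wrist_force: [-0.1, 0.1, -1.7]
finger_gap: 39.9
finger_force: 20.0
```

```bash
python3 -m creep '{"slide":[[-0.6,4.5,1],[-0.7,5.1,0.8],[-0.7,5.3,0.8],[-0.7,5.3,0.7],[-0.7,5.3,0],[-0.7,5.3,0],[-0.7,5.1,0],[-0.6,4.5,0]],"turn":[0.02,0.024,0.024,0.024,0.024,0.024,0.024,0.022],"claw":[0.3,0.3,0.3,0.3,0.3,0.3,0.3,0.3]}' 20
python3 - <<'E'
from h import *
s=manip.read_state();print(s["eef_pos"],s["eef_rot"],s["finger_gap"])
c,p,d=snap("wrist");cv2.imwrite("pics/w3.png",p[:,:,::-1]);np.savez("w3.npz",p=p,d=d,T=c["pose"])
s=manip.read_state();print(s["eef_pos"],s["eef_rot"],s["wrist_force"])
P,u,v=cloud(c,d)
m=(P[:,0]>380)&(P[:,0]<620)&(P[:,1]>90)&(P[:,1]<240)&(P[:,2]>55)&(P[:,2]<142)
Q=P[m]
for _ in range(12):
    A=np.c_[Q[:,:2],np.ones(len(Q))];w=np.linalg.lstsq(A,Q[:,2],rcond=None)[0];r=Q[:,2]-A@w;Q=Q[abs(r)<max(1.5,2*np.median(abs(r)))]
print("slope",np.degrees(np.arctan(np.hypot(*w[:2]))),np.degrees(np.arctan2(w[1],w[0])),w,len(Q))
m=(abs(P[:,0]-495)<90)&(P[:,1]>225)&(P[:,1]<275)&(P[:,2]>155)&(P[:,2]<235)
Q=P[m]
for _ in range(12):
    A=np.c_[Q[:,0],Q[:,2],np.ones(len(Q))];wd=np.linalg.lstsq(A,Q[:,1],rcond=None)[0];r=Q[:,1]-A@wd;Q=Q[abs(r)<max(1.5,2*np.median(abs(r)))]
print("disc",wd,np.degrees(np.arctan(wd[0])),wd@[495,140,1],wd@[495,200,1],len(Q))
E
```

```text
clock: 8.1
eef_pos: [500.6, 165.2, 375.1]
eef_rot: [3.141, -0.0, 1.629]
wrist_force: [0.3, -0.4, -1.9]
finger_gap: 39.8
finger_force: 20.0
[500.616675   165.21976181 375.1000987 ] [ 3.14077290e+00 -2.23237719e-04  1.62912354e+00] 39.7678565178049
[499.88777753 168.85923023 375.07366875] [ 3.14094167e+00 -1.58430237e-03  1.63228913e+00] [-1.89546007  3.44753035 -2.58976598]
slope 29.22933807329924 93.83263685930936 [-0.0374018   0.55830187 21.50246497] 24940
disc [5.78156984e-02 8.28799655e-03 2.36321580e+02] 3.3089119353989127 266.10067021038304 266.59795000339386 4052
```

View pics/w3.png

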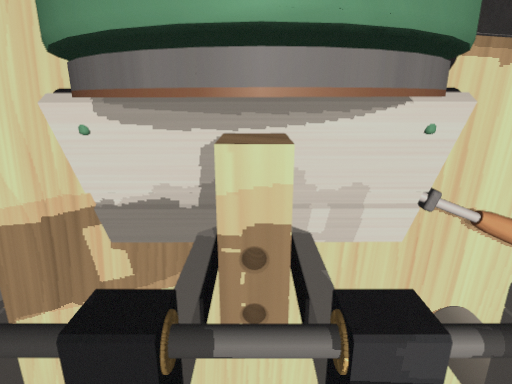

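```bash
python3 -m creep '{"slide":[[0,-0.5,0],[0,0,-0.6],[0,0,-0.6],[0,0,-0.5],[0,0,-0.5],[0,0,-0.4],[0,0,-0.4],[0,0,-0.4]],"turn":[0,0,0,0,0,0,0,0],"claw":[0.3,0.3,0.3,0.3,0.3,0.3,0.3,0.3]}' 5
python3 -m creep '{"slide":[[0,0,-0.3],[0,0,-0.2],[0,0,-0.2],[0,0,0]],"turn":[0,0,0,0],"claw":[0.3,0.3,0.3,0.3]}' 5
```

```text
clock: 9.15
eef_pos: [501.4, 158.3, 339.9]
eef_rot: [3.141, 0.0, 1.628]
wrist_force: [0.0, -2.8, 0.8]
finger_gap: 40.0
finger_force: 5.0
clock: 9.65
eef_pos: [501.3, 158.6, 333.0]
eef_rot: [-3.141, -0.0, 1.628]
wrist_force: [0.6, -1.2, -1.2]
finger_gap: 40.1
finger_force: 5.0
```

```bash
python3 -m creep '{"slide":[[0,0,-0.2],[0,0,-0.2],[0,0,0]],"turn":[0,0,0],"claw":[0.3,0.3,0.3]}' 5
cat > m.py <<'E'
from h import *
import sys
n=sys.argv[1]
s=manip.read_state();print(np.round(s["eef_pos"],1),np.round(s["eef_rot"],3),np.round(s["wrist_force"],1),np.round(s["moment"],2))
def plane(Q,tol=1.2):
    for _ in range(15):
        c=Q.mean(0);n=np.linalg.svd(Q-c,full_matrices=False)[2][2];r=(Q-c)@n;Q=Q[abs(r)<max(tol,2*np.median(abs(r)))]
    return c,n*np.sign(n[2]),len(Q)
for cam in ["wrist","side"]:
    c,p,d=snap(cam);cv2.imwrite(f"pics/{n}_{cam}.png",p[:,:,::-1]);np.savez(f"{n}_{cam}.npz",p=p,d=d,T=c["pose"])
    P,u,v=cloud(c,d)
    m=(P[:,0]>375)&(P[:,0]<625)&(abs(P[:,0]-500)>45)&(P[:,1]>95)&(P[:,1]<238)&(P[:,2]>60)&(P[:,2]<142)
    ct,nt,k=plane(P[m]);print(cam,"table n",np.round(nt,3),"slope",np.degrees(np.arccos(nt[2])),"up",np.degrees(np.arctan2(-nt[1],-nt[0])),k)
    h=(P-ct)@nt; up=np.cross(nt,[1,0,0]);up=np.array([-nt[0],-nt[1],0]);up/=np.linalg.norm(up);al=np.array([up[1],-up[0],0])
    # block top: height ~50 above table
    bx=s["eef_pos"]
    m=(abs((P-bx)@al)<24)&(abs(h-50)<14)&(((P-bx)@up)>-60)&(((P-bx)@up)<75)
    if m.sum()>50:
        cb,nb,k=plane(P[m]);print("  block top n",np.round(nb,3),"tilt",np.degrees(np.arccos(nb[2])),"angle to table",np.degrees(np.arccos(min(1,nb@nt))),"height",(cb-ct)@nt,k)
        t=abs((P-cb)@nb)<2; t&=m
        e=(P[t]-bx)@up; print("  top face along up rel TCP max",np.percentile(e,99), "z there",P[t][e>np.percentile(e,97)].mean(0))
    if 1:
        q=(abs((P-bx)@al)<70)&(P[:,2]>150)&(P[:,2]<235)&(P[:,1]>225)&(P[:,1]<290)
        e=(P[q]-bx)@up;print("  disc up rel TCP pct1,5,50",np.percentile(e,[1,5,50]),q.sum())
E
python3 m.py a
```

```text
clock: 10.02
eef_pos: [501.3, 158.5, 329.0]
eef_rot: [-3.141, -0.0, 1.628]
wrist_force: [0.2, -0.2, -2.1]
finger_gap: 40.0
finger_force: 5.0
[501.3 158.5 329. ] [-3.141 -0.     1.628] [ 0.2 -0.2 -2.1] [-0.06  0.04  0.05]
wrist table n [ 0.033 -0.488  0.872] slope 29.275433645188556 up 93.85504937579329 29704
  block top n [ 0.031 -0.47   0.882] tilt 28.075983217886222 angle to table 1.1996345210966817 height 50.833380236398845 8387
  top face along up rel TCP max 41.50415417068187 z there [498.2789802  199.75194409 170.67504868]
  disc up rel TCP pct1,5,50 [89.03355398 89.1445429  89.77858981] 12592
side table n [ 0.028 -0.487  0.873] slope 29.175694683646025 up 93.34095305775483 514
  block top n [-0.005 -0.481  0.877] tilt 28.764114031206425 angle to table 1.9758128109254434 height 50.994342124382584 118
  top face along up rel TCP max 34.147290467063996 z there [508.72307304 193.19640196 171.12725788]
  disc up rel TCP pct1,5,50 [83.19272242 84.68149911 88.90941727] 304
```

```bash
python3 -m creep '{"slide":[[0,0,0.4],[-0.03,0.5,0.25],[-0.03,0.5,0.25],[-0.03,0.5,0.25],[0,0,-0.1],[0,0,-0.2],[0,0,-0.1],[0,0,0]],"turn":[0,0,0,0,0,0,0,0],"claw":[0.3,0.3,0.3,0.3,0.3,0.3,0.3,0.3]}' 5
python3 -m creep '{"slide":[[0,0,-0.1],[0,0,0]],"turn":[0,0],"claw":[0.3,0.3]}' 5
python3 m.py b
```

```text
clock: 11.12
eef_pos: [500.4, 173.3, 336.5]
eef_rot: [-3.141, 0.0, 1.628]
wrist_force: [-0.3, -0.5, -2.2]
finger_gap: 39.7
finger_force: 5.0
clock: 11.38
eef_pos: [500.5, 173.4, 336.0]
eef_rot: [3.141, -0.0, 1.628]
wrist_force: [-2.2, -1.4, 4.5]
finger_gap: 40.0
finger_force: 5.0
[500.5 173.4 336. ] [ 3.141 -0.     1.628] [-2.2 -1.4  4.5] [-0.31  0.46  0.04]
wrist table n [ 0.033 -0.487  0.873] slope 29.227296484778368 up 93.83678477610756 23557
  block top n [ 0.033 -0.484  0.874] tilt 29.019109250321563 angle to table 0.21051634673378777 height 50.04046226729001 8168
  top face along up rel TCP max 40.83523405404815 z there [497.31689368 213.97244881 178.50328907]
  disc up rel TCP pct1,5,50 [52.20100411 55.13480614 93.21798666] 14797
side table n [ 0.028 -0.486  0.874] slope 29.1042733069434 up 93.33941799638495 632
  block top n [ 0.02  -0.48   0.877] tilt 28.69883648082743 angle to table 0.6319119082229235 height 49.925102512831515 116
  top face along up rel TCP max 72.15855472931311 z there [483.28292007 237.40030076 194.3824212 ]
  disc up rel TCP pct1,5,50 [68.10659168 69.44995267 73.52793404] 353
```

View pics/b_wrist.png

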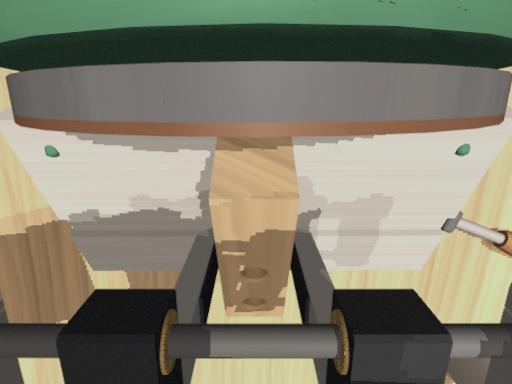

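```bash
python3 -m creep '{"slide":[[0,0,-0.05],[0,0,0],[0,0,0],[0,0,-0.05],[0,0,0],[0,0,0]],"turn":[0,0,0,0,0,0],"claw":[0.3,0.3,0.3,0.3,0.3,0.3]}' 6
python3 m.py c
```

```text
clock: 12.22
eef_pos: [500.4, 173.5, 335.3]
eef_rot: [3.141, -0.0, 1.628]
wrist_force: [-1.9, -1.3, 8.3]
finger_gap: 39.7
finger_force: 6.0
[500.4 173.5 335.3] [ 3.141 -0.     1.628] [-1.9 -1.3  8.3] [-0.26  0.67 -0.01]
wrist table n [ 0.033 -0.487  0.873] slope 29.228316519229296 up 93.84992508278796 23668
  block top n [ 0.033 -0.484  0.874] tilt 29.02274523302544 angle to table 0.20802370306366477 height 50.041847109444554 8244
  top face along up rel TCP max 40.66327492574537 z there [497.22326326 213.91251038 178.50910624]
  disc up rel TCP pct1,5,50 [52.07850599 55.02816667 93.08610486] 14892
side table n [ 0.027 -0.487  0.873] slope 29.211683101065137 up 93.18770752262982 530
  block top n [ 0.006 -0.484  0.875] tilt 28.967825595876754 angle to table 1.2327230850237925 height 49.40212407841215 116
  top face along up rel TCP max 36.069132252591196 z there [506.17605487 215.11988573 182.21643271]
  disc up rel TCP pct1,5,50 [68.41438367 69.41304064 73.40130269] 341
```

```bash
python3 -m creep '{"slide":[[0,0,0],[0,0,0],[0,0,0],[0,0,0]],"turn":[0,0,0,0],"claw":[0.3,0.3,0.3,0.3]}' 10
python3 m.py d | head -3
```

```text
clock: 12.82
eef_pos: [500.5, 173.5, 335.3]
eef_rot: [3.141, -0.0, 1.628]
wrist_force: [-2.7, -1.3, 7.8]
finger_gap: 39.9
finger_force: 10.0
[500.5 173.5 335.3] [ 3.141 -0.     1.628] [-2.7 -1.3  7.8] [-0.31  0.69 -0.03]
wrist table n [ 0.033 -0.487  0.873] slope 29.230993009258597 up 93.84186521734651 23593
  block top n [ 0.033 -0.484  0.874] tilt 29.01746387903136 angle to table 0.2147014070060131 height 50.03349696207923 8216
```

View pics/c_side.png

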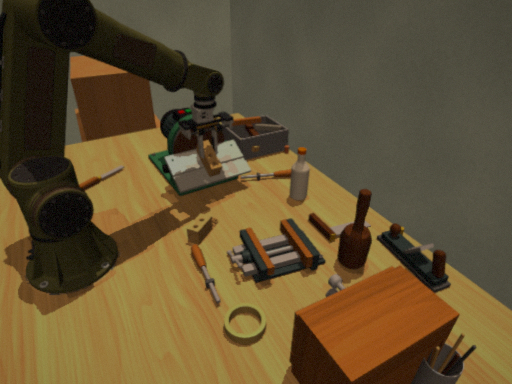

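```bash
python3 - <<'E'
from h import *
z=np.load("d_wrist.npz");d=z["d"];c=manip.calibration("wrist");c["pose"]=z["T"]
P,u,v=cloud(c,d)
up=np.array([-.062,.998,0]);al=np.array([.998,.062,0]);b=np.array([500.5,173.5,0])
e=(P-b)@up;a=(P-b)@al
m=(abs(a)<14)&(e>30)&(e<100)&(P[:,2]<260)
for r in range(120,200,5):
    k=m&(v==r)
    if k.any(): print(r,k.sum(),"e %.1f z %.1f"%(np.median(e[k]),np.median(P[k,2])))
k=(P[:,2]>170)&(P[:,2]<250)&(e>60)&(abs(a)<80)
for r in range(95,136,4):
    kk=k&(v==r)
    if kk.any(): print("disc",r,kk.sum(),"e min %.1f med %.1f z %.1f"%(e[kk].min(),np.median(e[kk]),np.median(P[kk,2])))
E
```

```text
120 132 e 78.2 z 245.5
125 132 e 77.1 z 245.5
130 130 e 76.1 z 245.4
135 131 e 75.1 z 245.6
140 52 e 60.7 z 141.9
145 54 e 58.6 z 145.4
150 55 e 56.6 z 149.3
155 56 e 54.6 z 152.9
160 56 e 52.7 z 156.1
165 58 e 50.9 z 159.5
170 59 e 49.1 z 162.6
175 60 e 47.4 z 165.8
180 61 e 45.8 z 168.7
185 61 e 44.1 z 171.6
190 62 e 42.6 z 174.4
195 64 e 41.1 z 177.2
disc 95 500 e min 83.0 med 83.1 z 241.9
disc 99 496 e min 81.8 med 82.4 z 242.1
disc 103 496 e min 80.7 med 81.5 z 242.2
disc 107 496 e min 79.4 med 80.7 z 242.1
disc 111 492 e min 78.3 med 79.9 z 242.0
disc 115 490 e min 77.1 med 79.0 z 242.0
disc 119 487 e min 76.1 med 78.2 z 242.2
disc 123 486 e min 74.8 med 77.3 z 242.1
disc 127 472 e min 74.3 med 76.4 z 242.5
disc 131 410 e min 74.4 med 75.7 z 243.6
disc 135 251 e min 74.5 med 75.0 z 245.0
```

```bash
python3 -m creep '{"slide":[[0,0,0.2],[-0.02,0.3,0.17],[0,0,-0.1],[0,0,-0.1],[0,0,0],[0,0,0]],"turn":[0,0,0,0,0,0],"claw":[0.3,0.3,0.3,0.3,0.3,0.3]}' 5
python3 m.py e
```

```text
clock: 13.68
eef_pos: [500.3, 176.5, 336.7]
eef_rot: [3.141, -0.0, 1.628]
wrist_force: [-1.7, 1.0, 5.0]
finger_gap: 39.8
finger_force: 5.0
[500.3 176.5 336.7] [ 3.141 -0.     1.628] [-1.7  1.   5. ] [-0.15  0.38  0.04]
wrist table n [ 0.033 -0.487  0.873] slope 29.237891618178455 up 93.84342834660121 21735
  block top n [ 0.033 -0.484  0.874] tilt 29.02117821394915 angle to table 0.21672707717484954 height 50.02497626715421 8213
  top face along up rel TCP max 40.619028176276 z there [497.2967165  216.85487472 180.06834707]
  disc up rel TCP pct1,5,50 [49.08302729 51.78383409 86.2285015 ] 15005
side table n [ 0.028 -0.488  0.872] slope 29.280525978821014 up 93.32105779937301 527
  block top n [-0.029 -0.484  0.875] tilt 29.000767350963162 angle to table 3.313091669375914 height 49.877446439499685 120
  top face along up rel TCP max 68.60244015342941 z there [495.35069096 228.31378945 190.28028184]
  disc up rel TCP pct1,5,50 [65.34176376 66.43941641 70.66437484] 359
```

Flush, and about 6–7 mm from the disc. I'll firm the press slightly, tighten the grip a little, hold and hand in.

```bash
python3 -m creep '{"slide":[[0,0,-0.05],[0,0,-0.05],[0,0,0],[0,0,0]],"turn":[0,0,0,0],"claw":[0.3,0.3,0.3,0.3]}' 6
python3 -m creep '{"slide":[[0,0,0],[0,0,0],[0,0,0],[0,0,0]],"turn":[0,0,0,0],"claw":[0.3,0.3,0.3,0.3]}' 10
python3 m.py f | head -4
python3 -c "
from cell import manip
print(manip.sign_off())"
```

```text
clock: 14.28
eef_pos: [500.3, 176.4, 335.9]
eef_rot: [3.141, -0.0, 1.628]
wrist_force: [-1.6, -1.4, 7.9]
finger_gap: 39.9
finger_force: 6.0
clock: 14.78
eef_pos: [500.3, 176.4, 335.9]
eef_rot: [3.141, -0.0, 1.628]
wrist_force: [-1.4, -0.4, 7.7]
finger_gap: 39.8
finger_force: 10.0
[500.3 176.4 335.9] [ 3.141 -0.     1.628] [-1.4 -0.4  7.7] [-0.21  0.48  0.04]
wrist table n [ 0.033 -0.487  0.873] slope 29.22837583109913 up 93.84245107569382 21875
  block top n [ 0.033 -0.484  0.874] tilt 29.03508969195753 angle to table 0.19531453877816365 height 50.02412465294536 8292
  top face along up rel TCP max 40.468281959557714 z there [497.75734017 216.73643729 180.08627158]
the job is handed in; nothing more can be done
None
```

I handed the job in at about 15 s: the vise is open about 53 mm, and the gripper holds the block flush on the sander table (within about 0.2° by camera), pressed with roughly 8–10 N, nose square to the disc and about 6–7 mm short of it.

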